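# Slacken the left-hand nut on the spent label roll

## Task

One of the two label unwinders on the counter has run out: only a bare cardboard core is left on it. Loosen its T-bar clamp nut so the core can be changed: the thread is left-handed, so turn the bar clockwise seen from above, feel that it gives, carry on for about a fifth of a turn (75 degrees), then let go; do not tighten it. Leave the nut on the full roll and the ink stamp as they are.

Things in the scene. Friction and masses are not known exactly. Their poses are not given: they have to be found in the camera images.
- empty_nut (a joint): turn of the dark steel T-bar nut on the unwinder with only a bare brown cardboard core (84 mm across, 80 mm tall), in rad: 0 at the start (hand-tight); grows as the bar turns clockwise seen from above, which loosens it and lifts it 2 mm per rad. Even drag of about 0.08 N m; stays where it is left. Counter-clockwise tightens it (negative) until it binds solid at -0.35.
- empty_nut_grip (a point): grip point on that nut: on the spindle axis, 131 mm above the counter, in its upright bar (64 long, 14 thick, 40 mm tall), 15 mm under the bar's top and 25 mm above the nut's flange (52 mm wide, 8 thick, on a clamp disc 92 mm wide). x along the bar, y across its thickness, z up; turns with the nut. A 10 mm thick stud end stands 14 mm above the bar's middle.
- full_nut (a joint): turn of the same kind of nut, at the same height, on the other unwinder, which carries a full white label roll (144 mm across, 80 mm tall); the two spindles stand 300 mm or more apart. Value as for the other nut; to be left alone.
- stamp: self-inking stamp standing loose on the counter beyond the unwinders: black block 50 x 34 x 50 mm with a grey top, 86 mm tall in all; origin at the centre of its underside, z up. To be left alone.
There are look-alikes about, which are no part of the job. Leave any green or turquoise look-alike of the part that bears empty_nut alone. What is shaped like the part that bears full_nut but blue is not meant.

How it is judged:
At the end, for the whole second after the job is handed in: The nut on the bare core stands at least 55 degrees (0.96 rad) clockwise of its start and is at rest; the nut on the full roll is within 10 degrees of its start; the stamp stands upright within 30 mm of its start (value of joint empty_nut above 0.96 rad and velocity of joint empty_nut between -0.1 and 0.1 rad/s and value of joint full_nut between -0.17 and 0.17 rad and distance of stamp from where it was at the start of the episode below 0.03 m and angle between stamp's own z axis and vertical below 0.3 rad); the robot touches nothing.
It fails at once if the nut on the bare core is tightened by more than 14 degrees (0.25 rad counter-clockwise) (value of joint empty_nut below -0.25 rad).
It fails at once if the nut on the full roll is turned by more than 10 degrees (value of joint full_nut above 0.17 rad or value of joint full_nut below -0.17 rad).
It fails at once if the stamp is shifted by more than 30 mm or knocked over (distance of stamp from where it was at the start of the episode above 0.03 m or angle between stamp's own z axis and vertical above 0.3 rad).
It also fails if it takes over 32 s, if anything falls off the work surface, if the arm or the gripper's body presses on something with over 40 N, if the wrist force passes 120 N, or if a joint passes its speed limit or range.

## Robot

A 6-joint arm with a two-finger parallel gripper is mounted at the origin on the work surface. World frame = base frame: x ahead of the robot, y to its left, z up, the work surface at z = 0. Lengths are in m, angles in rad, forces in N, time in s.
With the tool pointing down it reaches from about 0.2 to 0.875 m from the base axis. Payload 3.4 kg.
Tool frame: the origin (TCP) lies between the finger pads; the fingertips stand 25 mm ahead of it and the grasp point (between the pads) lies 6 mm ahead of it (r.nose_length is the z of the fingertips in the tool frame, in m); z points along the fingers, x is the direction in which the jaws open and shut, and the axes are right-handed (so a half turn about z gives the same grasp; the last joint's range is limited). The gripper opens to 94 mm and grips with 3 to 60 N. Pads are 16 mm wide; open, the fingers measure 119 mm over their backs; the gripper's body (75 mm by 177 mm) begins 78 mm behind the grasp point.
Start: joints at [1.074, 0.276, 1.505, -0, 1.361, -0.121], TCP at [0.211, 0.535, 0.23] pointing down, gripper open.
Joint ranges: [-2.89, 2.89], [-0.75, 2.08], [0.22, 2.7], [-1.18, 4.32], [0.11, 2.71], [-2.7, 2.7]. Speed limits (rad/s): [2.57, 2.57, 3.14, 3.14, 3.14, 3.14].

## Interface

Orientations are given as a unit quaternion [w, x, y, z].
In Python, from plant import r, gripper_to, inverse_kinematics, vision, models, telemetry gives the robot as it stands. Calls block until the motion is done:
- r.move_to(position, orientation): joint-space move of the TCP to a pose.
- r.move_l(position, rot=None, vel=0.15, guard=None): straight line of the TCP; rot=None keeps the orientation; vel is the mean speed in m/s. With guard (N) it stops when the force on the tool has changed by that much, and returns True; else False.
- r.movej(angles): joint-space move.
- gripper_to(opening, f_grip=None): finger opening in m; f_grip is the grip in N (None keeps the last); returns when the fingers have stopped.
- r.hold(seconds).
- inverse_kinematics(position, orientation): joint angles nearest the present ones, or None.
- vision.snapshot(name): name is "scene" or "top" or "wrist"; returns the picture (480x640x3 uint8, red, green, blue); there is no depth.
- vision.get_calibration(name): a dict with "fx", "fy", "cx", "cy" (pixels), "position" and "orientation" of the camera in the world. Camera axes: x right, y down, z forward; pixel columns grow to the right and rows downward; lengths in m; the calibration is good to about 2 mm. A picture is of the moment at which its call begins: read the wrist's pose just before it. get_calibration takes no time and is no camera call; for the wrist camera it gives the pose at the moment of the call.
A pose or a line that the arm cannot do raises r.PlanningError and nothing moves.
- r.sign_off(): hands the job in, once; it reports no verdict.
Trained networks look in the newest picture that a camera, given by its name, has taken for a name from the list of things; names that differ only in an ending like _2 or _b are one class to them, and where a whole thing is asked for, a point or a joint stands for the part that bears it (a point fixed in the world has none). Each returns a list of dicts, best first, with "score" (0 to 1); they miss things now and then, are a little off and sometimes report something else, mostly with a low value. They report only what shows in the picture. A call takes as long as a camera call. They do not tell look-alikes from the thing itself.
- models.boxes_of(thing, camera): "at" ([x, y, z] in m, in world coordinates, good to about 4 mm: the middle of the surface that is visible of it).
- models.regions_of(thing, camera): "pixels" (480x640 bool, what is visible of it).
- models.mark_of(thing, camera): "at" ([x, y, z] in m, in world coordinates, good to about 4 mm: a listed point, or the origin of a listed thing).
Readings, each from a call of its own:
- telemetry.current_t(): time.
- telemetry.current_joints(): joint angles.
- telemetry.current_dq(): joint speeds.
- telemetry.current_joint_efforts(): joint torques, N m.
- telemetry.current_ee_pos(): TCP position.
- telemetry.current_tool_rot(): TCP orientation.
- telemetry.current_wrist_force(): force on the tool from outside, world axes, zero at the start.
- telemetry.current_torque(): the same for the moment, N m.
- telemetry.current_opening(): finger opening in m.
Only numpy, scipy, OpenCV 4.12 (cv2) and the standard library are available. Lean on these libraries where they do the work, as an engineer would, in place of code of your own. Each camera call takes 0.05 s, during which the arm holds its last target. There are 200 camera calls.

## Working session

There is one attempt and no reset: what is moved stays moved. The work goes in short steps, each a Python script; the robot and the scene stay as the last script left them, time stands still between calls to the robot, and variables do not carry over. Pictures are saved under pics/ and viewed, about 8 in all and at most 12, crops included, and the job is handed in when it is done.

```bash
ls; mkdir -p pics
python3 - <<'E'
from plant import r, vision, models, telemetry
import cv2
for n in ("scene","top"):
    im=vision.snapshot(n); cv2.imwrite(f"pics/{n}.png",im[:,:,::-1])
    c=vision.get_calibration(n); print(n,c)
    for t in ("empty_nut_grip","stamp"):
        for d in models.mark_of(t,n): print(t,d)
    for t in ("empty_nut","full_nut"):
        for d in models.boxes_of(t,n): print(t,d)
print(telemetry.current_t(),telemetry.current_tool_rot())
E
```

```text
pics
scene {'fx': 482.2761236759754, 'fy': 482.2761236759754, 'cx': 318.5191867524139, 'cy': 245.01500328995488, 'position': array([ 0.90227291, -0.68065353,  1.03955579]), 'orientation': array([-0.27635795,  0.91329321,  0.28659507, -0.08593641])}
empty_nut_grip {'at': [0.5071, 0.1528, 0.1311], 'score': 0.78}
empty_nut_grip {'at': [0.311, -0.2265, 0.1246], 'score': 0.72}
empty_nut_grip {'at': [0.2468, 0.286, 0.1308], 'score': 0.68}
stamp {'at': [0.8217, 0.0013, -0.0016], 'score': 0.58}
empty_nut {'at': [0.3172, -0.2353, 0.12], 'score': 0.92}
empty_nut {'at': [0.2576, 0.2766, 0.1222], 'score': 0.77}
empty_nut {'at': [0.5084, 0.1394, 0.1253], 'score': 0.58}
full_nut {'at': [0.5736, -0.1867, 0.0976], 'score': 0.98}
full_nut {'at': [0.4971, -0.6099, 0.1195], 'score': 0.66}
top {'fx': 519.6878162203709, 'fy': 519.6878162203709, 'cx': 320.1950839667583, 'cy': 232.17381030096027, 'position': array([ 0.33460815, -0.17040417,  1.60440726]), 'orientation': array([-0.05166398,  0.70891912, -0.70204061,  0.04362911])}
empty_nut_grip {'at': [0.5083, 0.1527, 0.1299], 'score': 0.82}
empty_nut_grip {'at': [0.2507, 0.2851, 0.1295], 'score': 0.52}
empty_nut_grip {'at': [0.3097, -0.2226, 0.1304], 'score': 0.52}
stamp {'at': [0.8182, 0.0009, -0.0041], 'score': 0.66}
empty_nut {'at': [0.5044, 0.1455, 0.1138], 'score': 0.71}
empty_nut {'at': [0.2505, 0.2755, 0.1204], 'score': 0.52}
empty_nut {'at': [0.309, -0.222, 0.1047], 'score': 0.52}
full_nut {'at': [0.4832, -0.605, 0.1033], 'score': 0.86}
full_nut {'at': [0.5597, -0.1855, 0.1029], 'score': 0.48}
0.5 [-7.80254424e-06  8.26751282e-01  5.62567612e-01 -2.33624496e-05]
```

View pics/scene.png

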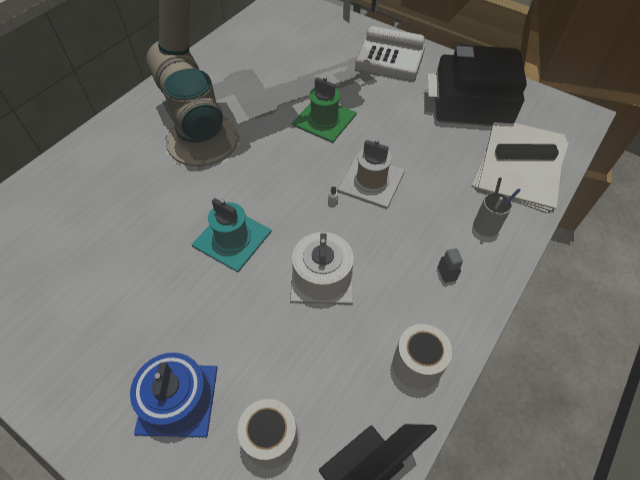

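View pics/top.png

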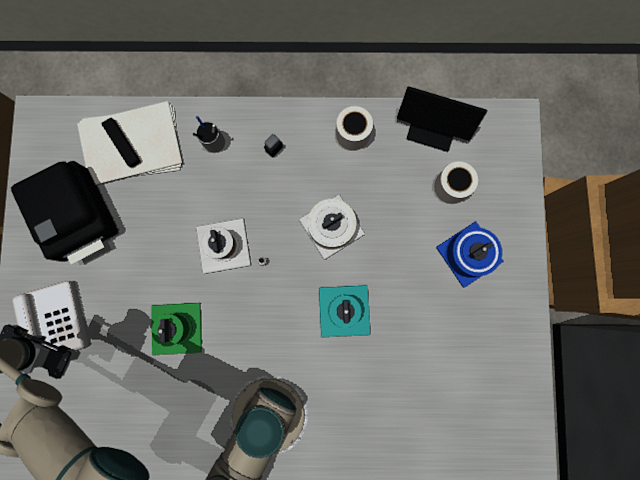

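Possible targets in the scene image are the brown core at (374,165), the green look-alike at (325,100), the turquoise one at (228,225), the full white roll at (322,255) and the blue one at (165,390). In the top image they are at (217,241), (172,328), (346,311), (332,221) and (478,250). The bare brown core on the grey plate is the target, at about (0.508, 0.153). I'll go above it and take a close look.

Run:
```python
from plant import r, vision, models, telemetry, inverse_kinematics
import cv2, numpy as np
q=telemetry.current_tool_rot()
r.move_to([0.46,0.14,0.33],q)
r.hold(0.2)
c=vision.get_calibration("wrist"); im=vision.snapshot("wrist"); cv2.imwrite("pics/w1.png",im[:,:,::-1])
print(c, telemetry.current_ee_pos(),telemetry.current_joints(),telemetry.current_t())
from scipy.spatial.transform import Rotation as R
o=c['orientation']; M=R.from_quat([o[1],o[2],o[3],o[0]]).as_matrix()
p=M.T@(np.array([.508,.153,.146])-c['position']); print(p, c['fx']*p[0]/p[2]+c['cx'],c['fy']*p[1]/p[2]+c['cy'])
for d in models.mark_of("empty_nut_grip","wrist"): print(d)
```

```text
{'fx': 425.26402303842553, 'fy': 425.26402303842553, 'cx': 321.2497137264666, 'cy': 238.5097841174212, 'position': array([0.39520846, 0.16454803, 0.48337768]), 'orientation': array([0.09716482, 0.82053717, 0.55931554, 0.06666242])} [0.45984197 0.14063176 0.32981186] [ 1.51893422e-01  8.93377789e-02  1.50153620e+00  9.27481828e-05
  1.55114900e+00 -1.04433757e+00] 2.4917
[0.03023144 0.02721758 0.35358769] 357.60941274762826 271.24468927543097
{'at': [0.5067, 0.149, 0.1323], 'score': 0.81}
```

View pics/w1.png

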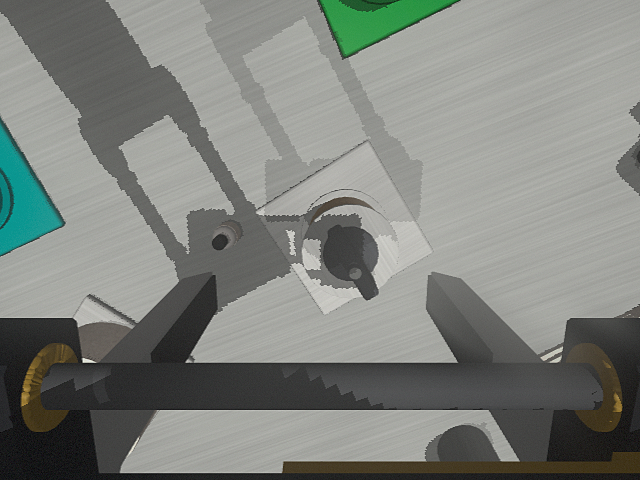

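The target is centred near (350,255), with the brown core rim under the clear disc and the stud at (355,273). The bar runs towards (370,298). I'll enlarge this to get the yaw.

Run:
```python
import cv2, numpy as np
im=cv2.imread("pics/w1.png")[205:315,290:430]
im=np.clip(im.astype(float)*2.0,0,255).astype(np.uint8)
cv2.imwrite("pics/w1c.png",cv2.resize(im,None,fx=5,fy=5,interpolation=cv2.INTER_CUBIC))
```

```text
(no output)
```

View pics/w1c.png

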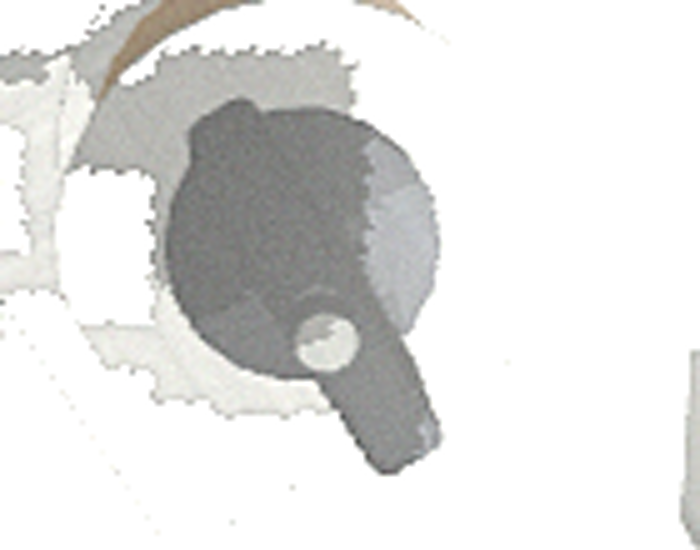

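```bash
cat > h.py <<'E'
import numpy as np
from scipy.spatial.transform import Rotation as R
def M(o): return R.from_quat([o[1],o[2],o[3],o[0]]).as_matrix()
def ray(c,u,v,z):
    d=M(c['orientation'])@[(u-c['cx'])/c['fx'],(v-c['cy'])/c['fy'],1]
    return c['position']+d*(z-c['position'][2])/d[2]
def down(yaw): # tool z down, tool x at yaw
    x=np.array([np.cos(yaw),np.sin(yaw),0]); z=np.array([0,0,-1.])
    q=R.from_matrix(np.c_[x,np.cross(z,x),z]).as_quat(); return q[[3,0,1,2]]
E
python3 - <<'E'
from plant import vision, inverse_kinematics, telemetry
from h import *
c=vision.get_calibration("wrist")
a,b=ray(c,372.4,296,.146),ray(c,334.8,227.4,.146)
print(a,b,np.linalg.norm(a-b),(a+b)/2,ray(c,355.4,273.2,.160))
# edges: left and right long edges of lower half, crop px
for (p,q) in (((322,385),(372,465)),((370,275),(437,425))):
    P,Q=[ray(c,290+s[0]/5,205+s[1]/5,.146) for s in (p,q)]; print(np.degrees(np.arctan2(*(Q-P)[[1,0]])))
yaw=np.arctan2(*(a-b)[[1,0]]); print("bar yaw",np.degrees(yaw))
for k in (-1,1):
    for dt in (0,-40,-80):
        q=inverse_kinematics([.508,.152,.127+.006],down(yaw+k*np.pi/2+np.radians(dt)))
        print(k,dt,None if q is None else np.round(q,2))
E
```

```text
[0.53322926 0.15677337 0.146     ] [0.46639557 0.14847851 0.146     ] 0.06734646997255835 [0.49981242 0.15262594 0.146     ] [0.50433393 0.15103137 0.16      ]
9.963010463705405
2.8907614053202226
bar yaw 7.074914749399388
-1 0 [ 0.16  0.28  1.75 -0.    1.11  1.61]
-1 -40 [ 0.16  0.28  1.75 -0.    1.11  2.3 ]
-1 -80 None
1 0 [ 0.16  0.28  1.75 -0.    1.11 -1.53]
1 -40 [ 0.16  0.28  1.75 -0.    1.11 -0.84]
1 -80 [ 0.16  0.28  1.75 -0.    1.11 -0.14]
```

Bar yaw is about 6.5° and the axis is about (0.505, 0.1515). I'll grip across the bar with J6 starting at -1.53, which leaves free range for the clockwise turn.

Run:
```python
from plant import *
from plant import r, gripper_to, vision, telemetry as t
import cv2
from h import *
y0=np.radians(96.5)
r.move_to([.505,.1515,.215],down(y0))
gripper_to(0.05,30)
hit=r.move_l([.505,.1515,.139],vel=0.06,guard=8)
print("hit",hit,t.current_ee_pos(),t.current_wrist_force())
if not hit:
    f0=t.current_wrist_force(); m0=t.current_torque()
    gripper_to(0.0,30)
    print("open",t.current_opening(),"dF",t.current_wrist_force()-f0,"dM",t.current_torque()-m0,t.current_ee_pos())
    vision.snapshot("wrist") is not None
    c=vision.snapshot("wrist"); cv2.imwrite("pics/w2.png",c[:,:,::-1])
print(t.current_t())
```

```text
hit False [0.50531458 0.15158321 0.13941638] [-0.59250254  0.00619359 -0.21010164]
open 0.013945192462765446 dF [0.05918635 0.14066912 1.84401087] dM [-0.1709467   0.1043333   0.05619368] [0.50494538 0.15140391 0.13909065]
6.1083
```

View pics/w2.png

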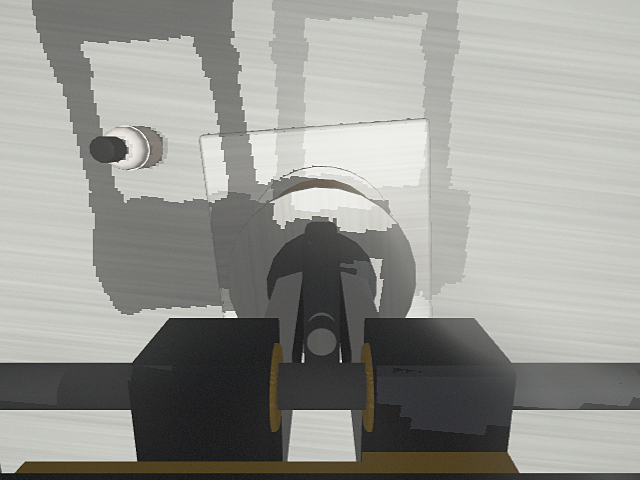

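The fingers hold the bar at 13.9 mm opening, with the stud centred at (321,340) and the brown core rim visible at (320,185). Next I'll turn clockwise in steps, with lift.

Run:
```python
from plant import r, gripper_to, vision, inverse_kinematics, telemetry as t
import cv2
from h import *
y0=np.radians(96.5); m0=t.current_torque()
for d in (10,25,45,65,80):
    a=np.radians(d)
    r.movej(inverse_kinematics([.505,.1515,.139+.002*a],down(y0-a)))
    F=t.current_wrist_force()
    print(d,"F",np.round(F,2),"dMz",round((t.current_torque()-m0)[2],3),"open",round(t.current_opening(),4),"q6",round(t.current_joints()[5],3),round(t.current_t(),2))
    if np.linalg.norm(F)>40: print("STOP"); break
c=vision.snapshot("wrist"); cv2.imwrite("pics/w3.png",c[:,:,::-1])
```

```text
10 F [ 0.12 -0.    1.57] dMz -0.192 open 0.014 q6 -1.353 6.4
25 F [-1.34 -0.36  2.87] dMz -0.216 open 0.014 q6 -1.093 6.76
45 F [0.16 0.63 2.37] dMz -0.235 open 0.0136 q6 -0.744 7.18
65 F [0.1  3.56 1.86] dMz -0.172 open 0.0141 q6 -0.395 7.61
80 F [2.45 4.42 0.21] dMz -0.153 open 0.0138 q6 -0.133 7.97
```

View pics/w3.png

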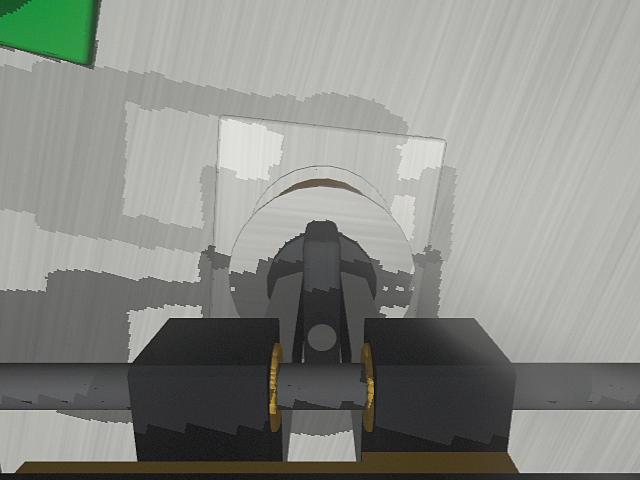

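The bar is still square in the jaws, and the plate has turned in the picture from about -4° to +6°, which fits an 80° turn with the base standing still. I'll release and retreat straight up.

Run:
```python
from plant import r, gripper_to, vision, models, telemetry as t
import cv2
from h import *
gripper_to(0.05,30)
p=t.current_ee_pos()
r.move_l([p[0],p[1],.24],vel=0.1)
r.move_to([.455,.145,.33],down(np.radians(16.5)))
r.hold(.2)
w=vision.snapshot("wrist")[120:400,160:520]
s=vision.snapshot("top")[100:340,180:400]
cv2.imwrite("pics/end.png",np.hstack([cv2.resize(x,(400,400)) for x in (w,s)])[:,:,::-1])
print(models.mark_of("stamp","top")[:1],t.current_wrist_force(),t.current_t())
```

```text
[{'at': [0.8148, -0.0002, -0.0049], 'score': 0.52}] [ 0.69101855 -0.02147218  0.41296088] 10.725
```

View pics/end.png

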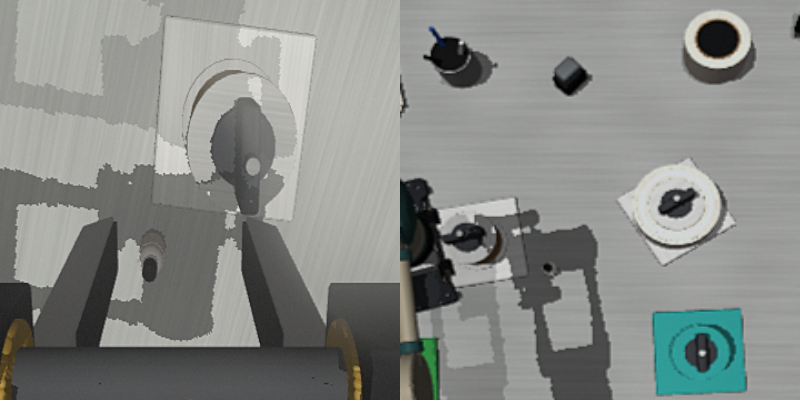

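The bar at (465,238) in the right panel now lies crosswise, where before it pointed up and down. In the wrist view (250,165) it is still in line with the tool at its final yaw, and nothing is touched. The full roll's nut (677,200) and the stamp (570,75) are unchanged.

```bash
python3 -c "
from plant import r
r.sign_off()"
```

```text
the job is handed in; nothing more can be done
```

I gripped the T-bar nut on the unwinder with the bare brown core and turned it clockwise through about 80° with a small lift. I then let go, backed the arm clear and handed the job in at about 10.7 s of the 32 s allowed.

- **Feel:** the nut gave from the first 10° and turned freely. Turning moment stayed at about 0.15–0.24 N m, somewhat above the stated drag of 0.08 N m. The largest wrist force I read was about 5 N.
- **Nut on the bare core:** the last pictures show the bar staying where I left it, about 80° clockwise of its start by the tool's rotation. I had no direct reading of the joint itself.
- **Left alone:** the full roll's nut looks unchanged. The network put the stamp within about 4 mm of its first position, which is within its accuracy. The gripper was clear of everything.

No check failed.

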